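# Move four machined parts on to their next inspection stations

### The arm

A 6-joint arm with a two-finger parallel gripper is mounted at the origin on the work surface. World frame = base frame: x ahead of the robot, y to its left, z up, the work surface at z = 0. Lengths are in m, angles in rad, forces in N, time in s.
With the tool pointing down it reaches from about 0.35 to 0.875 m from the base axis. Payload 15.5 kg.
Tool frame: the origin (TCP) lies between the finger pads; the fingertips stand 22 mm ahead of it and the grasp point (between the pads) lies 3 mm ahead of it; z points along the fingers, y is the line along which they close (so a half turn about z gives the same grasp; the last joint's range is limited). The gripper opens to 85 mm and grips with 20 to 120 N. Pads are 22 mm wide; open, the fingers measure 114 mm over their backs; the gripper's body (76 mm by 85 mm) begins 54 mm behind the grasp point. The pads swing forward as they close: fully open they stand 13 mm farther back than shut.
Start: joints at [-1.264, 0.494, 1.345, -0, 1.302, -0.096], TCP at [0.244, -0.575, 0.253] pointing down, gripper open.
Joint ranges: [-2.91, 2.91], [-0.82, 2.16], [0.22, 2.67], [-1.22, 4.37], [0.12, 2.79], [-3.08, 3.08]. Speed limits (rad/s): [1.89, 1.89, 2.57, 3.01, 3.01, 3.01].

### API

Orientations are given as a rotation vector (axis times angle).
In Python, from rig import ctrl gives the robot as it stands. The module is installed in compiled form; this text tells all that it offers.
- The arm moves only by the shell command python3 -m handwheel 'ROWS' [OPENING] [FORCE]. ROWS is a JSON object of lists of equal length, an entry for each row: "delta_pos": the shift along the world's x, y, z in m, a list of three; "yaw": the turn about the world's z in rad. In form: {"delta_pos": [[x, y, z], ...], "yaw": [yaw, ...]}. A call has 1 to 5 rows; each row shifts and turns the commanded pose from where the row before left it; what a row does not reach is not made up. A row lasts 1/10 s, in which the tool goes at most 50 mm and 8.59 degrees, less where a joint would pass 70% of its speed; a pose out of reach is approached as far as the arm can. A call is refused whole if a number of a shift passes 0.05 or a number of a turn 0.15, either way. A call with a gripper value outside its range is refused whole. OPENING is the closure, from 0 (fully open) to 1 (shut), set as the call begins (- or left out, the last holds). The fingers move at their own pace and stop on an object; FORCE is the grip in N (left out, the last holds). Time passes only in rows, so rows that do not move let the fingers close. It gives the time, the measured TCP pose, the force, the opening and the grip force at its end, in the units of the state.
- ctrl.state(): the state, without advancing time (a new reading comes with each control period).
- ctrl.capture(name): name is "side" or "top" or "wrist"; returns a dict with "color" (420x560x3 uint8, blue, green, red), "fx", "fy", "cx", "cy" (pixels), "R" (3x3) and "t" (3): a world point X has camera coordinates R X + t. Camera axes: x right, y down, z forward; pixel columns grow to the right and rows downward; lengths in m; the calibration is good to about 2 mm. A picture is of the moment at which its call begins. There is no depth.
- ctrl.job_done(): hands the job in; it is judged then, once.
The state is a dict: "t": time; "joints": joint angles; "joint_vel": joint speeds; "joint_torque": joint torques, N m; "eef_pos": TCP position; "tcp_rot": TCP orientation; "wrist_force": force on the tool from outside, world axes, zero at the start; "torque": the same for the moment, N m; "grip_width": opening from 0.0 (shut) to 1.0 (fully open); "grasp_force": force on a finger pad.
Only numpy, scipy, OpenCV 4.12 (cv2) and the standard library are available. Lean on these libraries where they do the work, as an engineer would, in place of code of your own. Each camera call takes 0.05 s, during which the arm holds its last target. There are 200 camera calls.

### The job

Four machined parts each stand on the wrong inspection station: put the flanged hub on the turntable, the bearing ring on the grooved square comparator anvil, the hexagonal coupling on the pan of the balance and the fork-shaped clevis on the demagnetiser, each upright, released and in the middle of its station, one part per station. Every station is taken at the start, so park a part on the empty cork pad when you need a free spot, and leave the pad empty at the end. Keep the parts upright, never set or drop one on the bare granite, and do not knock or shift the dial indicator on its stand.

Things in the scene. Friction and masses are not known exactly. Their poses are not given: they have to be found in the camera images.
- hub: Flanged hub, bare steel, 0.4 kg: round flange 60 mm across and 12 mm thick, with a central round boss 32 mm across rising from it to 48 mm total height. Grip it by the boss. Origin at the centre of its underside, z up. Starts on the balance or the demagnetiser, belongs on the turntable.
- race: Bearing ring, bare steel, 0.32 kg: plain ring 56 mm outside, 36 mm inside, 30 mm high, lying flat. Origin on its axis at its underside, z up. Starts on the balance or the demagnetiser, belongs on the anvil.
- hexc: Hexagonal coupling, bare steel, 0.36 kg: upright hexagonal prism 36 mm across flats (41.5 mm across corners), 50 mm high, dark bore drawn on top. Origin at the centre of its underside, z up; one pair of flats faces along its own +y and -y, the others every 60 degrees. Starts on the turntable or the anvil, belongs on the balance.
- clevis: Fork (clevis), bare steel, 0.38 kg: base 50 mm (x) by 40 mm (y) by 14 mm high, with two upright cheeks 12 mm thick along its +y and -y sides up to 40 mm total height and an open 16 mm slot between them that runs along x. Grip it across the outside of both cheeks (40 mm, along y). Origin at the centre of its underside, z up. Starts on the turntable or the anvil, belongs on the demagnetiser.
- turntable: Turntable, fixed: round flat steel disc 100 mm across on a slightly narrower black base, two fine dark circles on top. Flat top 30 mm above the granite (z = 0). Origin at the centre of its underside.
- anvil: Comparator anvil, fixed: square steel block 92 by 92 mm, fine dark parallel grooves drawn on its flat top, 30 mm above the granite. Origin at the centre of its underside.
- balance: Small balance, fixed: white body 150 mm (x) by 108 mm (y), 22 mm high, with a round aluminium pan 98 mm across whose flat top is 30 mm above the granite, and a small display at its -x end. Origin under the centre of the pan, at the granite (the body reaches 93 mm to -x and 57 mm to +x of it).
- demag: Demagnetiser, fixed: grey box 80 mm (x) by 112 mm (y), flat top 30 mm above the granite with two dark steel pole plates and a dark strip across the middle. Origin at the centre of its underside.
- pad: Parking pad, fixed: square cork mat 100 by 100 mm, 12 mm thick, empty at the start. Origin at the centre of its underside, so its top is 12 mm above the granite.
- dial: Bystander, to be left alone: small dial indicator on a loose steel stand, round foot 60 mm across, post 12 mm thick to 104 mm height, round dial 40 mm across held 45 mm to its -x side, its top 105 mm high (it points away from the robot). Origin at the centre of its underside.

How it is judged:
At the end, for the whole second after the job is handed in: Hub on turntable, ring on anvil, coupling on balance, fork on demagnetiser: each within 13 mm of its station's centre, its underside at the top of the station (26 to 35 mm above the granite), upright within 0.1 rad, released and at rest; the pad is thereby empty (horizontal distance between hub and turntable below 0.013 m and height (world z) of hub between 0.026 and 0.035 m and angle between each of hub, race, hexc, clevis's own z axis and vertical below 0.1 rad and linear speed of each of hub, race, hexc, clevis below 0.02 m/s and angular speed of each of hub, race, hexc, clevis below 0.2 rad/s and contact force between the fingers and hub below 0.2 N and horizontal distance between race and anvil below 0.013 m and height (world z) of race between 0.026 and 0.035 m and contact force between the fingers and race below 0.2 N and horizontal distance between hexc and balance below 0.013 m and height (world z) of hexc between 0.026 and 0.035 m and contact force between the fingers and hexc below 0.2 N and horizontal distance between clevis and demag below 0.013 m and height (world z) of clevis between 0.026 and 0.035 m and contact force between the fingers and clevis below 0.2 N); the robot touches nothing.
It fails at once if a part is set down or dropped on the bare granite (height (world z) of any of hub, race, hexc, clevis below 0.007 m).
It fails at once if a part is tipped over (more than 0.6 rad) (angle between any of hub, race, hexc, clevis's own z axis and vertical above 0.6 rad).
It fails at once if the dial indicator is shifted by more than 15 mm or tipped (distance of dial from where it was at the start of the episode above 0.015 m or angle between dial's own z axis and vertical above 0.2 rad).
It also fails if it takes over 144 s, if anything falls off the work surface, if the arm or the gripper's body presses on something with over 40 N, if the wrist force passes 120 N, or if a joint passes its speed limit or range.

## Working session

There is one attempt and no reset: what is moved stays moved. The work goes in short steps, Python scripts to look and compute and a shell command to move; the robot and the scene stay as the last step left them, time stands still between calls to the robot, and variables do not carry over. Pictures are saved under pics/ and viewed, at most 14 in all, crops included, and the job is handed in when it is done.

```bash
mkdir -p pics
cat > h.py <<'E'
import numpy as np, cv2
from rig import ctrl
def cap(n,f=None):
    c=ctrl.capture(n)
    if f: cv2.imwrite('pics/'+f+'.png',c['color'])
    return c
def ray(c,u,v,z):
    R=np.array(c['R']);t=np.array(c['t'])
    o=-R.T@t; d=R.T@np.array([(u-c['cx'])/c['fx'],(v-c['cy'])/c['fy'],1])
    return (o+d*(z-o[2])/d[2])[:2]
def proj(c,p):
    q=np.array(c['R'])@np.array(p)+np.array(c['t']); return c['fx']*q[0]/q[2]+c['cx'],c['fy']*q[1]/q[2]+c['cy']
E
python3 - <<'E'
from h import *
for n in('top','side'):
    c=cap(n,n+'0'); R=np.array(c['R']); print(n,c['fx'],(-R.T@np.array(c['t'])).round(3),R.round(2).tolist())
print(ctrl.state())
E
```

```text
top 512.0301612521703 [ 0.526 -0.014  1.177] [[-0.03, -1.0, -0.01], [-1.0, 0.03, -0.04], [0.04, 0.01, -1.0]]
side 507.19194066066336 [0.292 0.801 0.735] [[-0.95, -0.32, -0.01], [-0.19, 0.59, -0.79], [0.26, -0.74, -0.62]]
{'t': 0.1, 'joints': array([-1.26449302e+00,  4.94122362e-01,  1.34603747e+00,  1.54397816e-05,
        1.30248028e+00, -9.54855456e-02]), 'joint_vel': array([-0.00091122, -0.00176245, -0.00225711,  0.00067727, -0.00078701,
        0.00025611]), 'joint_torque': array([-2.24579300e-03, -8.83591604e+01, -3.84562719e+01, -4.45895039e-04,
        5.03170711e-03,  3.84745078e-05]), 'eef_pos': array([ 0.24434753, -0.57495493,  0.25276978]), 'tcp_rot': array([-3.07738953e+00, -6.26677297e-01,  1.49812291e-04]), 'wrist_force': array([-0.04339375,  0.39375838,  0.42138579]), 'torque': array([ 0.04136688, -0.00846511, -0.02287422]), 'grasp_force': 0.0, 'grip_width': 1.000747445674537}
```

View pics/top0.png

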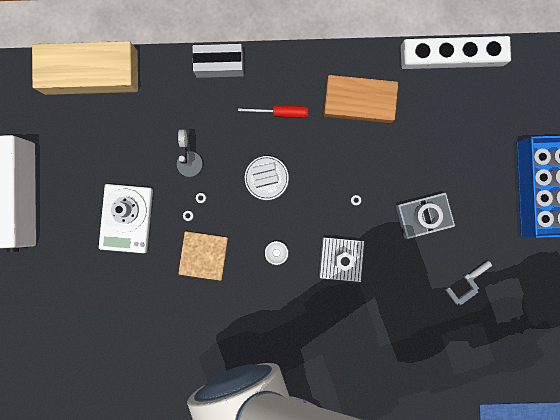

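View pics/side0.png

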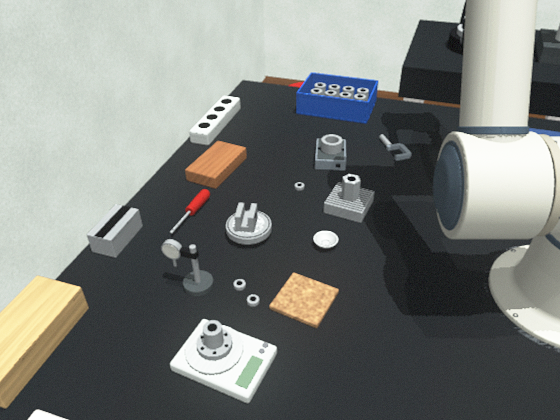

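Top view: hub on the balance (124,210), ring on the demagnetiser (430,215), hex on the anvil (345,260), clevis on the turntable (266,178), empty pad (203,256), dial foot (189,163) with its head toward +x. I'll zoom in for precise positions.

Run:
```python
from h import *
im=cv2.imread('pics/top0.png')
cs=[(124,215),(266,178),(345,260),(428,215),(203,256),(189,155)]
t=[]
for x,y in cs:
    k=cv2.resize(im[y-37:y+38,x-33:x+33],None,fx=4,fy=4,interpolation=cv2.INTER_CUBIC)
    for i in range(0,66,10): cv2.putText(k,str(x-33+i),(i*4,8),0,.3,(0,255,255)); cv2.line(k,(i*4,10),(i*4,14),(0,255,255))
    for i in range(0,75,10): cv2.putText(k,str(y-37+i),(0,i*4+4),0,.3,(0,255,255))
    t.append(k)
cv2.imwrite('pics/m.png',np.vstack([np.hstack(t[:3]),np.hstack(t[3:])]))
```

```text
(no output)
```

View pics/m.png

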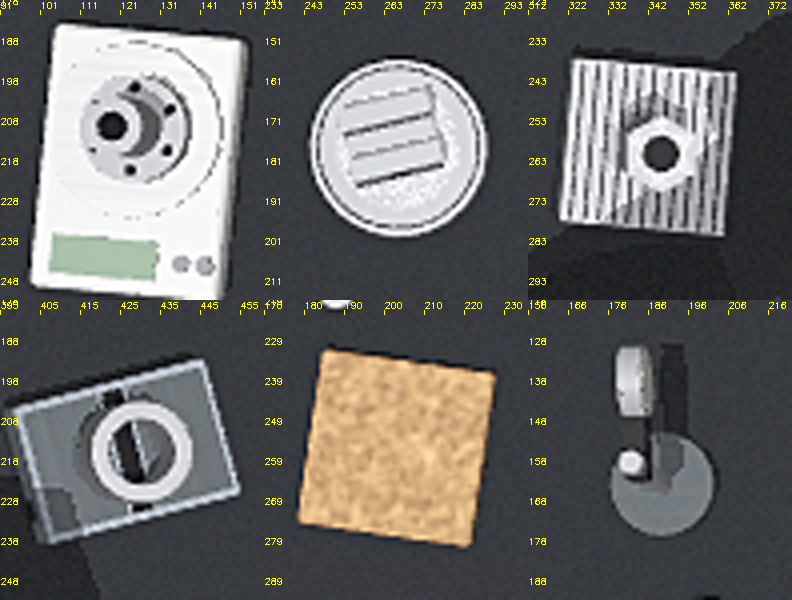

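Run:
```python
from h import *
c=cap('top')
P=dict(turnt=(266.5,178,.03),clev=(265.2,175,.07),clevA=(253.2,167.7,.07),clevB=(274.5,163,.07),anvil=(342.4,259.7,.03),hexc=(345,261,.08),demag=(426.7,215.7,.03),race=(430.2,215.3,.06),pad=(203,256,.012),bal=(124.3,210.3,.03),hub=(118.9,209.2,.078),dialfoot=(189.4,163.6,.008),dialhead=(182.5,138,.085),demA=(397.5,205,.03),demB=(446.7,193,.03))
for k,(u,v,z) in P.items(): print(k,ray(c,u,v,z).round(4))
a=ray(c,253.2,167.7,.07);b=ray(c,274.5,163,.07);d=b-a;print(np.degrees(np.arctan2(d[1],d[0])))
w=cap('wrist');R=np.array(w['R']);print(w['fx'],(-R.T@np.array(w['t'])).round(3),R.round(2).tolist())
```

```text
turnt [0.6381 0.0177]
clev [0.6408 0.0193]
clevA [0.6574 0.0449]
clevB [ 0.6664 -0.0016]
anvil [ 0.4505 -0.1468]
hexc [ 0.4508 -0.1464]
demag [ 0.5434 -0.3383]
race [ 0.5436 -0.3374]
pad [0.4663 0.1672]
bal [0.5745 0.339 ]
hub [0.5751 0.3359]
dialfoot [0.6784 0.1943]
dialhead [0.724  0.1943]
demA [ 0.5692 -0.2739]
demB [ 0.593  -0.3849]
-79.14646038874619
302.7741120170193 [ 0.307 -0.548  0.373] [[0.39, -0.92, -0.0], [-0.89, -0.38, 0.26], [-0.24, -0.1, -0.96]]
```

```bash
python3 -m handwheel '{"delta_pos":[[0.02,0.03,0],[0.02,0.03,0],[0.02,0.03,0],[0.02,0.03,0],[0.02,0.03,0]],"yaw":[0.136,0.136,0.136,0.136,0.136]}' 0 60
python3 -m handwheel '{"delta_pos":[[0.02,0.03,0],[0.02,0.03,0],[0.02,0.03,0],[0.02,0.03,0],[0.02,0.03,0]],"yaw":[0.136,0.136,0.136,0.136,0.136]}'
python3 -m handwheel '{"delta_pos":[[0.02,0.03,0],[0.02,0.03,0],[0.02,0.03,0],[0.02,0.03,0],[0.02,0.03,0]],"yaw":[0,0,0,0,0]}'
python3 -m handwheel '{"delta_pos":[[0.02,0.03,0],[0.02,0.03,0],[0.02,0.03,0],[0.02,0.03,0],[0.016,0.024,0]],"yaw":[0,0,0,0,0]}'
python3 -m handwheel '{"delta_pos":[[0,0,0],[0,0,0]],"yaw":[0,0]}'
python3 - <<'E'
from h import *
c=cap('wrist','w1');s=ctrl.state();print(s['joints'].round(3))
for p in[(.6381,.0177,.03),(.6408,.0193,.07)]:print(proj(c,p))
E
```

```text
t: 0.7
eef_pos: [0.345, -0.4239, 0.2532]
tcp_rot: [-2.689, -1.625, -0.0]
wrist_force: [0.3, 0.5, 0.7]
grip_width: 1.0
grasp_force: 0.0
t: 1.2
eef_pos: [0.445, -0.2739, 0.2533]
tcp_rot: [-1.993, -2.429, -0.0]
wrist_force: [0.2, -0.3, 0.5]
grip_width: 0.999
grasp_force: 0.0
t: 1.7
eef_pos: [0.545, -0.1238, 0.2532]
tcp_rot: [-1.999, -2.423, 0.0]
wrist_force: [-0.2, -0.7, 1.1]
grip_width: 0.997
grasp_force: 0.0
t: 2.2
eef_pos: [0.6412, 0.0206, 0.2531]
tcp_rot: [-1.999, -2.424, -0.0]
wrist_force: [-1.1, -0.9, 1.4]
grip_width: 1.004
grasp_force: 0.0
t: 2.4
eef_pos: [0.6403, 0.0192, 0.2529]
tcp_rot: [-1.998, -2.424, 0.001]
wrist_force: [-0.3, -0.4, 0.4]
grip_width: 0.998
grasp_force: 0.0
[-0.064  0.516  1.305 -0.     1.321 -0.255]
(np.float64(277.49461625844117), np.float64(185.5167650336011))
(np.float64(280.0485624357666), np.float64(192.1499910139327))
```

View pics/w1.png

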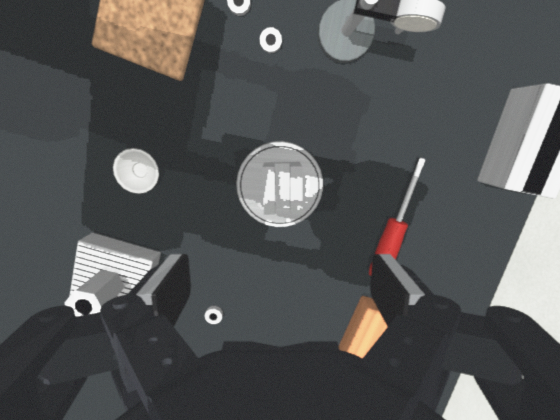

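The wrist view shows the turntable at (280,184), near its prediction, with the clevis slot running vertically in the image. I need a zoom on the cheeks.

Run:
```python
from h import *
im=cv2.imread('pics/w1.png')[130:240,225:335]
cv2.imwrite('pics/z1.png',cv2.resize(im,None,fx=5,fy=5,interpolation=cv2.INTER_CUBIC))
```

```text
(no output)
```

View pics/z1.png

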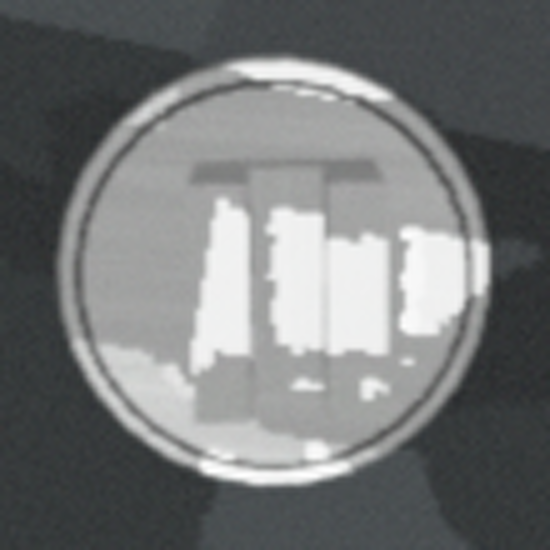

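```bash
python3 -m handwheel '{"delta_pos":[[0,0,-0.03],[0,0,-0.03],[0,0,-0.03],[0,0,-0.03],[0,0,-0.02]],"yaw":[0,0,0,0,0]}' 0 60
python3 -m handwheel '{"delta_pos":[[0,0,-0.02],[0,0,-0.02],[0,0,-0.01],[0,0,0],[0,0,0]],"yaw":[0,0,0,0,0]}'
python3 -m handwheel '{"delta_pos":[[0,0,0],[0,0,0],[0,0,0],[0,0,0],[0,0,0]],"yaw":[0,0,0,0,0]}' 1 60
python3 -m handwheel '{"delta_pos":[[0,0,0],[0,0,0],[0,0,0],[0,0,0],[0,0,0]],"yaw":[0,0,0,0,0]}' 1 60
```

```text
t: 2.95
eef_pos: [0.6391, 0.0176, 0.1114]
tcp_rot: [-2.0, -2.42, 0.002]
wrist_force: [-0.3, -0.6, -0.0]
grip_width: 0.996
grasp_force: 0.0
t: 3.45
eef_pos: [0.6406, 0.0183, 0.064]
tcp_rot: [2.0, 2.422, 0.0]
wrist_force: [1.1, 0.4, -0.7]
grip_width: 1.0
grasp_force: 0.0
t: 3.95
eef_pos: [0.6409, 0.0188, 0.0641]
tcp_rot: [1.999, 2.422, 0.001]
wrist_force: [-0.9, -0.3, 8.0]
grip_width: 0.46
grasp_force: 61.5
t: 4.45
eef_pos: [0.6409, 0.0188, 0.0641]
tcp_rot: [1.999, 2.422, 0.001]
wrist_force: [-1.4, 0.7, 8.3]
grip_width: 0.458
grasp_force: 61.5
```

```bash
python3 -m handwheel '{"delta_pos":[[0,0,0.01],[0,0,0.02],[0,0,0.03],[0,0,0.03],[0,0,0.01]],"yaw":[0,0,0,0,0]}'
python3 -m handwheel '{"delta_pos":[[-0.015,0.012,0],[-0.02,0.017,0],[-0.025,0.022,0],[-0.025,0.022,0],[-0.025,0.022,0]],"yaw":[0,0,0,0,0]}'
python3 -m handwheel '{"delta_pos":[[-0.025,0.022,0],[-0.02,0.016,0],[-0.015,0.01,0],[-0.005,0.005,0],[0,0,0]],"yaw":[0,0,0,0,0]}'
python3 -m handwheel '{"delta_pos":[[0,0,-0.03],[0,0,-0.03],[0,0,-0.02],[0,0,-0.015],[0,0,-0.01]],"yaw":[0,0,0,0,0]}'
python3 -m handwheel '{"delta_pos":[[0,0,-0.005],[0,0,-0.005],[0,0,0],[0,0,0]],"yaw":[0,0,0,0]}'
```

```text
t: 4.95
eef_pos: [0.6415, 0.0188, 0.1665]
tcp_rot: [1.997, 2.421, 0.004]
wrist_force: [0.5, 0.6, -3.9]
grip_width: 0.456
grasp_force: 61.5
t: 5.45
eef_pos: [0.5288, 0.1144, 0.1626]
tcp_rot: [-1.999, -2.422, 0.001]
wrist_force: [-0.1, 1.1, -2.9]
grip_width: 0.46
grasp_force: 61.5
t: 5.95
eef_pos: [0.4653, 0.1671, 0.1632]
tcp_rot: [1.999, 2.424, -0.0]
wrist_force: [0.3, 0.1, -3.4]
grip_width: 0.457
grasp_force: 61.4
t: 6.45
eef_pos: [0.4663, 0.1661, 0.057]
tcp_rot: [-2.0, -2.422, 0.001]
wrist_force: [0.3, -0.5, -4.0]
grip_width: 0.455
grasp_force: 61.3
t: 6.85
eef_pos: [0.4658, 0.1668, 0.0487]
tcp_rot: [1.999, 2.423, 0.001]
wrist_force: [0.5, 0.6, -4.0]
grip_width: 0.46
grasp_force: 61.3
```

```bash
python3 -m handwheel '{"delta_pos":[[0,0,-0.0015],[0,0,-0.0015],[0,0,0]],"yaw":[0,0,0]}'
python3 -m handwheel '{"delta_pos":[[0,0,0],[0,0,0],[0,0,0],[0,0,0],[0,0,0]],"yaw":[0,0,0,0,0]}' 0
python3 -m handwheel '{"delta_pos":[[0,0,0.01],[0,0,0.03],[0,0,0.03],[0,0,0.04],[0,0,0.04]],"yaw":[0,0,0,0,0]}'
python3 -m handwheel '{"delta_pos":[[0.02,0.03,0],[0.02,0.03,0],[0.02,0.03,0.0],[0.02,0.03,0],[0.015,0.025,0]],"yaw":[0,0,0,0,0]}'
python3 -m handwheel '{"delta_pos":[[0.01,0.016,0],[0.004,0.008,0],[0,0,0],[0,0,0]],"yaw":[0,0,0,0]}'
python3 - <<'E'
from h import *
c=cap('wrist','w2');T=cap('top')
for p in[(.5745,.339,.03),(.5751,.3359,.078),(.466,.167,.012)]:print(np.round(proj(c,p),1))
a=cv2.resize(c['color'][100:280,180:380],None,fx=2.5,fy=2.5,interpolation=2)
u,v=map(int,proj(T,(.466,.167,.012)))
b=cv2.resize(T['color'][v-45:v+45,u-30:u+30],None,fx=5,fy=5,interpolation=2)
cv2.imwrite('pics/z2.png',np.hstack([a,b])); print(u-30,v-45)
E
```

```text
t: 7.15
eef_pos: [0.4657, 0.1669, 0.0461]
tcp_rot: [1.999, 2.423, 0.002]
wrist_force: [-3.5, -1.7, 15.2]
grip_width: 0.457
grasp_force: 63.5
t: 7.65
eef_pos: [0.4654, 0.1668, 0.0453]
tcp_rot: [2.0, 2.423, 0.0]
wrist_force: [-0.2, -0.4, -0.1]
grip_width: 1.0
grasp_force: 0.0
t: 8.15
eef_pos: [0.4649, 0.1666, 0.1974]
tcp_rot: [-1.999, -2.423, 0.0]
wrist_force: [-0.1, 0.2, -0.2]
grip_width: 1.005
grasp_force: 0.0
t: 8.65
eef_pos: [0.5612, 0.3134, 0.1961]
tcp_rot: [1.999, 2.423, 0.001]
wrist_force: [0.6, -0.8, -0.4]
grip_width: 0.999
grasp_force: 0.0
t: 9.05
eef_pos: [0.5738, 0.335, 0.1954]
tcp_rot: [-1.999, -2.423, 0.001]
wrist_force: [0.3, -0.5, -0.6]
grip_width: 0.998
grasp_force: 0.0
[280.9 192.3]
[281.1 208.8]
[160.4 314.5]
173 211
```

View pics/z2.png

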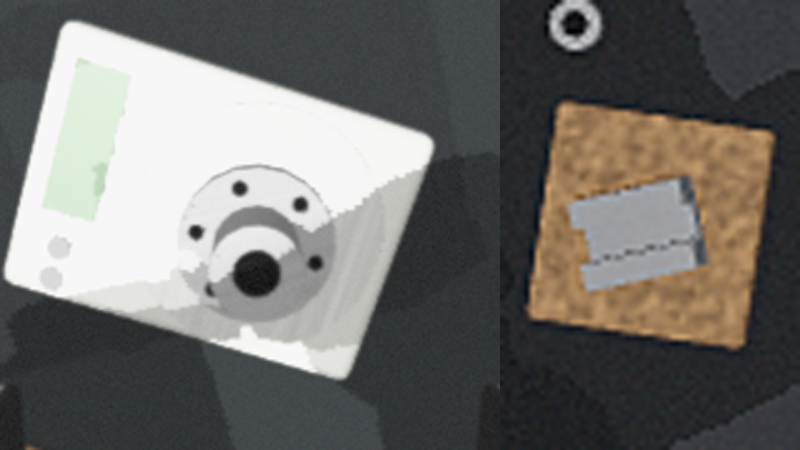

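The boss sits at about (283,208), close to its prediction, and the clevis stands well on the pad. Next I'll pick up the hub.

```bash
python3 -m handwheel '{"delta_pos":[[0.001,0,-0.03],[0,0,-0.03],[0,0,-0.03],[0,0,-0.02],[0,0,-0.01]],"yaw":[0,0,0,0,0]}' 0 60
python3 -m handwheel '{"delta_pos":[[0,0,-0.007],[0,0,0],[0,0,0]],"yaw":[0,0,0]}'
python3 -m handwheel '{"delta_pos":[[0,0,0],[0,0,0],[0,0,0],[0,0,0],[0,0,0]],"yaw":[0,0,0,0,0]}' 1 60
python3 -m handwheel '{"delta_pos":[[0,0,0],[0,0,0]],"yaw":[0,0]}'
python3 -m handwheel '{"delta_pos":[[0,0,0.01],[0,0,0.03],[0,0,0.03],[0,0,0.03],[0,0,0.03]],"yaw":[0,0,0,0,0]}'
```

```text
t: 9.65
eef_pos: [0.5744, 0.3347, 0.0736]
tcp_rot: [-2.0, -2.422, 0.004]
wrist_force: [-0.8, 0.8, 0.4]
grip_width: 0.997
grasp_force: 0.0
t: 9.95
eef_pos: [0.5759, 0.3359, 0.0693]
tcp_rot: [1.999, 2.423, 0.002]
wrist_force: [0.2, -0.7, 0.8]
grip_width: 0.998
grasp_force: 0.0
t: 10.45
eef_pos: [0.5755, 0.3358, 0.0688]
tcp_rot: [1.999, 2.423, 0.0]
wrist_force: [-2.1, -1.0, 7.7]
grip_width: 0.352
grasp_force: 59.0
t: 10.65
eef_pos: [0.5755, 0.3358, 0.0688]
tcp_rot: [1.999, 2.423, 0.0]
wrist_force: [-1.9, -2.1, 6.4]
grip_width: 0.348
grasp_force: 59.0
t: 11.15
eef_pos: [0.5751, 0.3356, 0.1998]
tcp_rot: [-1.999, -2.423, 0.001]
wrist_force: [0.6, 0.8, -4.0]
grip_width: 0.349
grasp_force: 59.9
```

```bash
python3 -m handwheel '{"delta_pos":[[0.003,-0.013,0],[0.005,-0.025,0],[0.006,-0.03,0],[0.006,-0.03,0],[0.006,-0.03,0]],"yaw":[0,0,0,0,0]}'
python3 -m handwheel '{"delta_pos":[[0.006,-0.03,0],[0.006,-0.03,0],[0.006,-0.03,0],[0.006,-0.03,0],[0.005,-0.03,0]],"yaw":[0,0,0,0,0]}'
python3 -m handwheel '{"delta_pos":[[0.005,-0.025,0],[0.003,-0.015,0],[0,0,0],[0,0,-0.03],[0,0,-0.03]],"yaw":[0,0,0,0,0]}'
python3 -m handwheel '{"delta_pos":[[0,0,-0.03],[0,0,-0.02],[0,0,-0.01],[0,0,-0.005],[0,0,-0.003]],"yaw":[0,0,0,0,0]}'
python3 -m handwheel '{"delta_pos":[[0,0,0],[0,0,0]],"yaw":[0,0]}'
```

```text
t: 11.65
eef_pos: [0.601, 0.206, 0.1975]
tcp_rot: [-1.999, -2.423, 0.002]
wrist_force: [-0.2, -0.4, -4.1]
grip_width: 0.348
grasp_force: 60.1
t: 12.15
eef_pos: [0.6299, 0.056, 0.1975]
tcp_rot: [-1.999, -2.422, 0.002]
wrist_force: [0.3, 0.1, -4.3]
grip_width: 0.351
grasp_force: 60.1
t: 12.65
eef_pos: [0.6386, 0.0185, 0.138]
tcp_rot: [1.998, 2.423, 0.002]
wrist_force: [0.1, 0.3, -4.2]
grip_width: 0.349
grasp_force: 60.2
t: 13.15
eef_pos: [0.6387, 0.0181, 0.0706]
tcp_rot: [1.999, 2.423, 0.001]
wrist_force: [0.9, -1.1, -3.5]
grip_width: 0.351
grasp_force: 60.2
t: 13.35
eef_pos: [0.6389, 0.0178, 0.0711]
tcp_rot: [1.999, 2.422, 0.001]
wrist_force: [-0.1, -0.2, -3.5]
grip_width: 0.353
grasp_force: 60.2
```

```bash
python3 -m handwheel '{"delta_pos":[[0,0,-0.0015],[0,0,-0.001],[0,0,0]],"yaw":[0,0,0]}'
python3 -m handwheel '{"delta_pos":[[0,0,0],[0,0,0],[0,0,0],[0,0,0],[0,0,0]],"yaw":[0,0,0,0,0]}' 0
python3 -m handwheel '{"delta_pos":[[0,0,0.01],[0,0,0.03],[0,0,0.04],[0,0,0.04],[0,0,0.04]],"yaw":[0,0,0,0,0]}'
python3 -m handwheel '{"delta_pos":[[-0.03,-0.025,0],[-0.03,-0.025,0],[-0.03,-0.025,0.0],[-0.03,-0.028,0],[-0.03,-0.03,0]],"yaw":[0,0,0,0,0]}'
python3 -m handwheel '{"delta_pos":[[-0.03,-0.025,0],[-0.008,-0.006,0],[0,0,0],[0,0,0]],"yaw":[0,0,0,0]}'
python3 - <<'E'
from h import *
c=cap('wrist','w3');T=cap('top')
for p in[(.4505,-.1468,.03),(.4508,-.1464,.08)]:print(np.round(proj(c,p),1))
a=cv2.resize(c['color'][140:280,210:350],None,fx=3.5,fy=3.5,interpolation=2)
u,v=map(int,proj(T,(.638,.018,.03)))
b=cv2.resize(T['color'][v-49:v+49,u-30:u+30],None,fx=5,fy=5,interpolation=2)
cv2.imwrite('pics/z3.png',np.hstack([a,b])); print(u-30,v-49)
E
```

```text
t: 13.65
eef_pos: [0.6388, 0.0177, 0.0688]
tcp_rot: [1.999, 2.422, 0.001]
wrist_force: [-2.4, 0.6, 8.1]
grip_width: 0.349
grasp_force: 61.7
t: 14.15
eef_pos: [0.6384, 0.0178, 0.0677]
tcp_rot: [-1.999, -2.423, 0.0]
wrist_force: [0.4, 0.4, 0.2]
grip_width: 0.997
grasp_force: 0.0
t: 14.65
eef_pos: [0.6381, 0.0178, 0.2302]
tcp_rot: [1.999, 2.423, 0.0]
wrist_force: [-0.2, -0.8, -0.6]
grip_width: 1.0
grasp_force: 0.0
t: 15.15
eef_pos: [0.4871, -0.1158, 0.2286]
tcp_rot: [1.998, 2.423, 0.0]
wrist_force: [-0.4, -0.2, 0.1]
grip_width: 1.0
grasp_force: 0.0
t: 15.55
eef_pos: [0.4511, -0.1461, 0.2283]
tcp_rot: [1.999, 2.422, 0.001]
wrist_force: [0.8, -0.2, -0.2]
grip_width: 1.004
grasp_force: 0.0
[278.5 189.5]
[278.8 200.6]
236 129
```

View pics/z3.png

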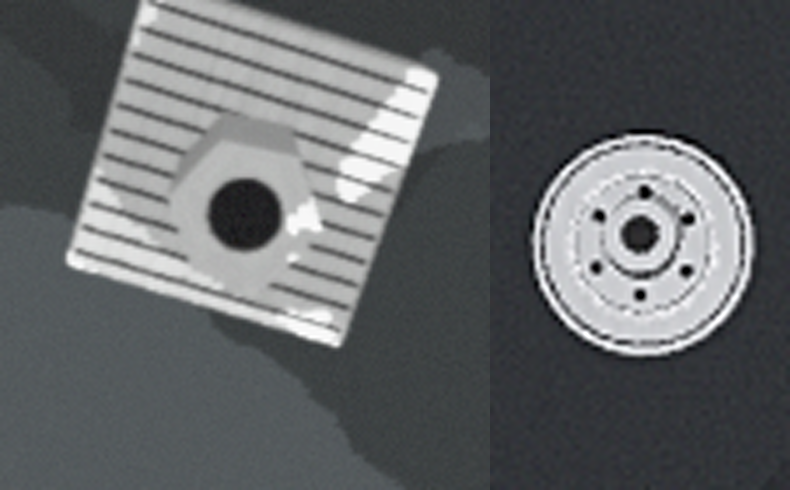

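The hub is centred on the turntable. The hex bore is at (280,201) as predicted, and one top edge is tilted 9.3° in the image, so I'll turn +0.36 rad to square up on the flats.

```bash
python3 -m handwheel '{"delta_pos":[[0,0,-0.02],[0,0,-0.02],[0,0,-0.02],[0,0,-0.03],[0,0,-0.03]],"yaw":[0.12,0.12,0.12,0,0]}' 0 60
python3 -m handwheel '{"delta_pos":[[0,0,-0.02],[0,0,-0.015],[0,0,-0.01],[0,0,0],[0,0,0]],"yaw":[0,0,0,0,0]}'
python3 -m handwheel '{"delta_pos":[[0,0,0],[0,0,0],[0,0,0],[0,0,0],[0,0,0]],"yaw":[0,0,0,0,0]}' 1 60
python3 -m handwheel '{"delta_pos":[[0,0,0],[0,0,0]],"yaw":[0,0]}'
```

```text
t: 16.15
eef_pos: [0.4515, -0.1457, 0.1069]
tcp_rot: [1.53, 2.742, 0.0]
wrist_force: [-0.1, -0.6, 0.2]
grip_width: 0.995
grasp_force: 0.0
t: 16.65
eef_pos: [0.4509, -0.146, 0.0631]
tcp_rot: [1.532, 2.742, 0.0]
wrist_force: [0.4, 0.0, 0.1]
grip_width: 1.003
grasp_force: 0.0
t: 17.15
eef_pos: [0.4506, -0.1464, 0.0634]
tcp_rot: [1.533, 2.741, 0.0]
wrist_force: [-1.3, 0.3, 12.3]
grip_width: 0.419
grasp_force: 58.7
t: 17.35
eef_pos: [0.4506, -0.1464, 0.0634]
tcp_rot: [1.533, 2.741, 0.0]
wrist_force: [-1.8, -0.2, 11.9]
grip_width: 0.417
grasp_force: 58.7
```

```bash
python3 -m handwheel '{"delta_pos":[[0,0,0.01],[0,0,0.03],[0,0,0.03],[0,0,0.035],[0,0,0.035]],"yaw":[0,0,0,0,0]}'
python3 -m handwheel '{"delta_pos":[[0.005,0.015,0],[0.008,0.025,0],[0.01,0.035,0],[0.01,0.04,0],[0.01,0.04,0]],"yaw":[0,0,0,0,0]}'
python3 - <<'E'
from h import *
T=cap('top','t4')
a=cv2.resize(T['color'][170:270,80:170],None,fx=6,fy=6,interpolation=2)
cv2.imwrite('pics/z4.png',a)
E
```

```text
t: 17.85
eef_pos: [0.4498, -0.146, 0.2046]
tcp_rot: [-1.533, -2.741, 0.0]
wrist_force: [1.0, -0.6, -3.7]
grip_width: 0.415
grasp_force: 61.0
t: 18.35
eef_pos: [0.4932, 0.0102, 0.2033]
tcp_rot: [-1.534, -2.741, 0.0]
wrist_force: [0.7, 0.1, -3.9]
grip_width: 0.42
grasp_force: 61.1
```

View pics/z4.png

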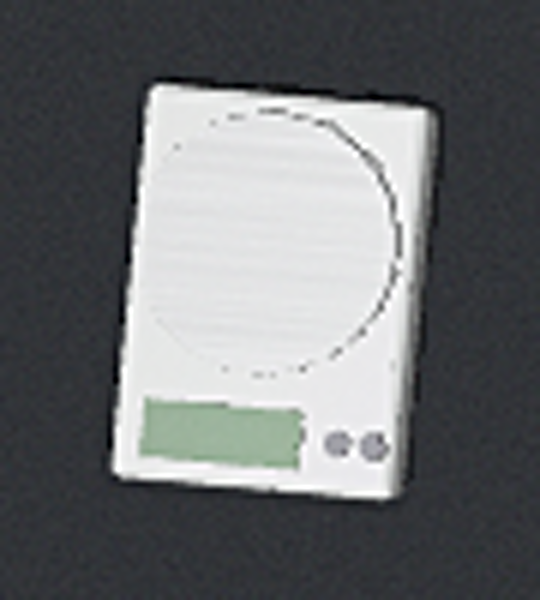

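The pan centre is at about (124.8,210.3) px in the top view, or (0.5745, 0.338).

```bash
python3 -m handwheel '{"delta_pos":[[0.009,0.035,0],[0.01,0.04,0],[0.01,0.04,0],[0.01,0.04,0],[0.01,0.04,0]],"yaw":[0,0,0,0,0]}'
python3 -m handwheel '{"delta_pos":[[0.01,0.04,0],[0.01,0.04,0],[0.007,0.03,0],[0.005,0.024,0],[0,0,0]],"yaw":[0,0,0,0,0]}'
python3 -m handwheel '{"delta_pos":[[0,0,-0.03],[0,0,-0.03],[0,0,-0.03],[0,0,-0.025],[0,0,-0.015]],"yaw":[0,0,0,0,0]}'
python3 -m handwheel '{"delta_pos":[[0,0,-0.005],[0,0,0],[0,0,0]],"yaw":[0,0,0]}'
```

```text
t: 18.9
eef_pos: [0.5422, 0.2054, 0.2032]
tcp_rot: [-1.533, -2.742, 0.0]
wrist_force: [1.9, -1.2, -3.4]
grip_width: 0.417
grasp_force: 61.6
t: 19.4
eef_pos: [0.5742, 0.3404, 0.2028]
tcp_rot: [-1.53, -2.743, -0.001]
wrist_force: [-0.2, -0.8, -3.7]
grip_width: 0.418
grasp_force: 61.8
t: 19.9
eef_pos: [0.5734, 0.3366, 0.0711]
tcp_rot: [-1.533, -2.74, 0.004]
wrist_force: [-0.5, 0.2, -3.4]
grip_width: 0.42
grasp_force: 61.8
t: 20.2
eef_pos: [0.5751, 0.338, 0.0691]
tcp_rot: [1.533, 2.741, 0.002]
wrist_force: [0.6, 0.8, -3.8]
grip_width: 0.418
grasp_force: 61.8
```

```bash
python3 -m handwheel '{"delta_pos":[[0,0,-0.003],[0,0,-0.0015],[0,0,-0.001],[0,0,0]],"yaw":[0,0,0,0]}'
python3 -m handwheel '{"delta_pos":[[0,0,0],[0,0,0],[0,0,0],[0,0,0],[0,0,0]],"yaw":[0,0,0,0,0]}' 0
python3 -m handwheel '{"delta_pos":[[0,0,0.01],[0,0,0.03],[0,0,0.04],[0,0,0.04],[0,0,0.03]],"yaw":[0,0,0,0,0]}'
python3 -m handwheel '{"delta_pos":[[-0.002,-0.03,0],[-0.002,-0.04,0],[-0.002,-0.04,0.0],[-0.002,-0.04,0],[-0.002,-0.04,0]],"yaw":[0,0,0,0,0]}'
python3 -m handwheel '{"delta_pos":[[-0.002,-0.04,0],[-0.002,-0.04,0],[-0.002,-0.04,0.0],[-0.002,-0.04,0],[-0.002,-0.04,0]],"yaw":[0,0,0,0,0]}'
python3 -m handwheel '{"delta_pos":[[-0.002,-0.04,0],[-0.002,-0.04,0],[-0.002,-0.04,0.0],[-0.002,-0.04,0],[-0.002,-0.04,0]],"yaw":[0,0,0,0,0]}'
python3 -m handwheel '{"delta_pos":[[-0.001,-0.04,0],[-0.001,-0.03,0],[0,-0.015,0],[0,0,0],[0,0,0]],"yaw":[0,0,0,0,0]}'
python3 - <<'E'
from h import *
c=cap('wrist','w5');T=cap('top')
for p in[(.5434,-.3383,.03),(.5436,-.3374,.06)]:print(np.round(proj(c,p),1))
a=cv2.resize(c['color'][130:270,200:360],None,fx=3,fy=3,interpolation=2)
b=cv2.resize(T['color'][175:259,90:160],None,fx=5,fy=5,interpolation=2)
cv2.imwrite('pics/z5.png',np.hstack([a,b]))
E
```

```text
t: 20.6
eef_pos: [0.5747, 0.3379, 0.0634]
tcp_rot: [1.533, 2.741, 0.001]
wrist_force: [-4.1, -2.9, 9.2]
grip_width: 0.421
grasp_force: 63.2
t: 21.1
eef_pos: [0.5745, 0.3378, 0.0622]
tcp_rot: [-1.533, -2.742, 0.0]
wrist_force: [0.1, -0.2, 0.5]
grip_width: 0.999
grasp_force: 0.0
t: 21.6
eef_pos: [0.5748, 0.338, 0.2158]
tcp_rot: [1.533, 2.741, 0.003]
wrist_force: [1.1, 0.0, -0.8]
grip_width: 1.0
grasp_force: 0.0
t: 22.1
eef_pos: [0.5641, 0.1463, 0.2131]
tcp_rot: [1.533, 2.742, 0.001]
wrist_force: [0.7, -1.1, 0.2]
grip_width: 0.998
grasp_force: 0.0
t: 22.6
eef_pos: [0.5542, -0.0538, 0.2131]
tcp_rot: [1.533, 2.741, 0.0]
wrist_force: [-0.2, -0.3, 0.3]
grip_width: 0.999
grasp_force: 0.0
t: 23.1
eef_pos: [0.5441, -0.2539, 0.2131]
tcp_rot: [1.533, 2.741, 0.0]
wrist_force: [0.4, 1.0, 0.8]
grip_width: 1.001
grasp_force: 0.0
t: 23.6
eef_pos: [0.5424, -0.3364, 0.2125]
tcp_rot: [-1.533, -2.742, -0.001]
wrist_force: [0.4, 0.7, 0.7]
grip_width: 1.004
grasp_force: 0.0
[279.2 194.2]
[279.8 200.7]
```

View pics/z5.png

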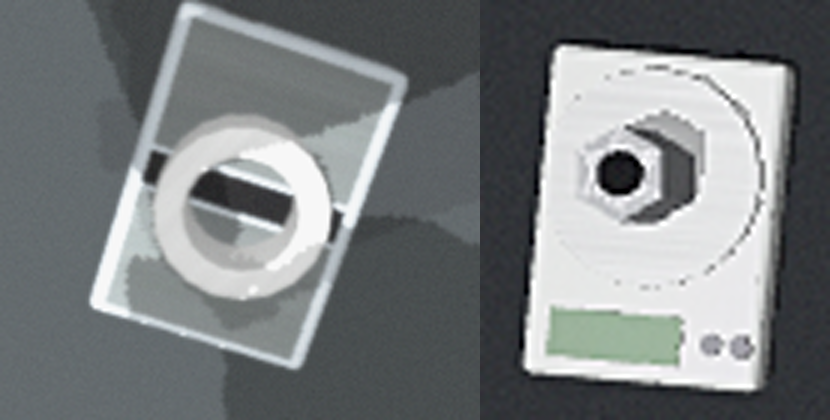

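The coupling stands centred on the pan. The ring centre is at (280.7,201) in the wrist view against a prediction of (279.8,200.7), so I'll grasp it.

```bash
python3 -m handwheel '{"delta_pos":[[0,0,-0.03],[0,0,-0.03],[0,0,-0.03],[0,0,-0.03],[0,0,-0.02]],"yaw":[0,0,0,0,0]}' 0 60
python3 -m handwheel '{"delta_pos":[[0,0,-0.01],[0,0,-0.008],[0,0,0],[0,0,0]],"yaw":[0,0,0,0]}'
python3 -m handwheel '{"delta_pos":[[0,0,0],[0,0,0],[0,0,0],[0,0,0],[0,0,0]],"yaw":[0,0,0,0,0]}' 1 60
python3 -m handwheel '{"delta_pos":[[0,0,0],[0,0,0]],"yaw":[0,0]}'
python3 -m handwheel '{"delta_pos":[[0,0,0.01],[0,0,0.03],[0,0,0.03],[0,0,0.03],[0,0,0.02]],"yaw":[0,0,0,0,0]}'
```

```text
t: 24.2
eef_pos: [0.5421, -0.3354, 0.0706]
tcp_rot: [-1.531, -2.741, -0.001]
wrist_force: [0.0, -1.0, 0.3]
grip_width: 1.001
grasp_force: 0.0
t: 24.6
eef_pos: [0.5429, -0.3373, 0.0552]
tcp_rot: [1.532, 2.741, -0.0]
wrist_force: [0.0, -0.6, 0.5]
grip_width: 1.002
grasp_force: 0.0
t: 25.1
eef_pos: [0.5428, -0.3375, 0.0555]
tcp_rot: [1.533, 2.741, -0.0]
wrist_force: [-2.3, 3.0, 12.7]
grip_width: 0.639
grasp_force: 61.4
t: 25.3
eef_pos: [0.5428, -0.3375, 0.0555]
tcp_rot: [1.533, 2.741, -0.0]
wrist_force: [-1.1, 2.9, 13.0]
grip_width: 0.638
grasp_force: 61.4
t: 25.8
eef_pos: [0.5427, -0.3375, 0.177]
tcp_rot: [1.532, 2.74, -0.0]
wrist_force: [0.3, -0.4, -4.1]
grip_width: 0.636
grasp_force: 65.0
```

```bash
python3 -m handwheel '{"delta_pos":[[-0.008,0.015,0],[-0.012,0.025,0],[-0.014,0.03,0],[-0.014,0.03,0],[-0.014,0.03,0]],"yaw":[0,0,0,0,0]}'
python3 -m handwheel '{"delta_pos":[[-0.014,0.028,0],[-0.01,0.02,0],[-0.006,0.013,0],[0,0,0],[0,0,-0.02]],"yaw":[0,0,0,0,0]}'
python3 -m handwheel '{"delta_pos":[[0,0,-0.03],[0,0,-0.03],[0,0,-0.02],[0,0,-0.01],[0,0,-0.005]],"yaw":[0,0,0,0,0]}'
python3 -m handwheel '{"delta_pos":[[0,0,0],[0,0,0]],"yaw":[0,0]}'
```

```text
t: 26.3
eef_pos: [0.4795, -0.2061, 0.1747]
tcp_rot: [1.534, 2.742, 0.0]
wrist_force: [0.6, 1.0, -3.7]
grip_width: 0.635
grasp_force: 65.0
t: 26.8
eef_pos: [0.4524, -0.1473, 0.1561]
tcp_rot: [1.53, 2.738, 0.0]
wrist_force: [0.5, -0.6, -4.3]
grip_width: 0.635
grasp_force: 65.0
t: 27.3
eef_pos: [0.4508, -0.1468, 0.0587]
tcp_rot: [-1.534, -2.741, 0.0]
wrist_force: [0.5, -0.2, -2.7]
grip_width: 0.632
grasp_force: 64.9
t: 27.5
eef_pos: [0.451, -0.1466, 0.06]
tcp_rot: [1.533, 2.741, 0.0]
wrist_force: [0.9, 0.0, -4.2]
grip_width: 0.635
grasp_force: 64.9
```

```bash
python3 -m handwheel '{"delta_pos":[[0,0,-0.003],[0,0,-0.0015],[0,0,-0.001],[0,0,0]],"yaw":[0,0,0,0]}'
python3 -m handwheel '{"delta_pos":[[0,0,0],[0,0,0],[0,0,0],[0,0,0],[0,0,0]],"yaw":[0,0,0,0,0]}' 0
python3 -m handwheel '{"delta_pos":[[0,0,0.01],[0,0,0.03],[0,0,0.04],[0,0,0.04],[0,0,0.03]],"yaw":[0,0,0,0,0]}'
python3 -m handwheel '{"delta_pos":[[0.001,0.03,0],[0.001,0.04,0],[0.002,0.04,0],[0.002,0.04,0],[0.002,0.04,0]],"yaw":[-0.12,-0.12,-0.12,0,0]}'
python3 -m handwheel '{"delta_pos":[[0.002,0.04,0],[0.002,0.04,0],[0.002,0.03,0],[0.001,0.014,0],[0,0,0]],"yaw":[0,0,0,0,0]}'
python3 - <<'E'
from h import *
c=cap('wrist','w6');T=cap('top')
print(np.round(proj(c,(.4657,.1668,.052)),1),ctrl.state()['eef_pos'])
a=cv2.resize(c['color'][130:270,200:360],None,fx=2.8,fy=2.8,interpolation=2)
b=cv2.resize(T['color'][175:273,310:455],None,fx=4,fy=4,interpolation=2)[:,:]
a=cv2.resize(a,(300,262)); b=b[:,:500]
k=np.zeros((392,800,3),np.uint8);k[:262,:300]=a;k[:,300:]=b
cv2.imwrite('pics/z6.png',k)
E
```

```text
t: 27.9
eef_pos: [0.4508, -0.1464, 0.0554]
tcp_rot: [1.532, 2.74, 0.0]
wrist_force: [-6.8, 2.9, 37.7]
grip_width: 0.635
grasp_force: 69.0
t: 28.4
eef_pos: [0.4504, -0.1462, 0.0537]
tcp_rot: [-1.533, -2.742, 0.0]
wrist_force: [0.6, 0.3, -0.1]
grip_width: 1.005
grasp_force: 0.0
t: 28.9
eef_pos: [0.4505, -0.1462, 0.2068]
tcp_rot: [1.532, 2.74, 0.0]
wrist_force: [0.7, -0.8, 0.1]
grip_width: 0.998
grasp_force: 0.0
t: 29.4
eef_pos: [0.4581, 0.0453, 0.2046]
tcp_rot: [2.0, 2.422, 0.001]
wrist_force: [0.7, 0.2, -0.9]
grip_width: 1.002
grasp_force: 0.0
t: 29.9
eef_pos: [0.4654, 0.1689, 0.2042]
tcp_rot: [1.997, 2.425, 0.001]
wrist_force: [-1.0, -0.3, 0.6]
grip_width: 0.999
grasp_force: 0.0
[279.2 201.7] [0.46523098 0.16712053 0.20397253]
```

View pics/z6.png

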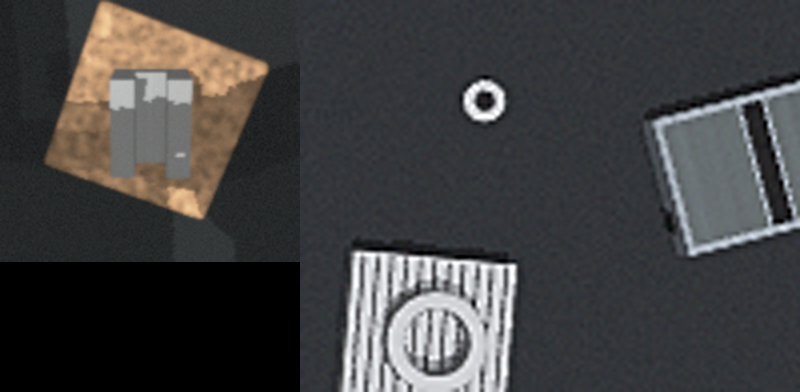

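The ring is centred on the anvil, and the clevis is aligned with the gripper.

```bash
python3 -m handwheel '{"delta_pos":[[0,0,-0.03],[0,0,-0.03],[0,0,-0.03],[0,0,-0.03],[0,0,-0.02]],"yaw":[0,0,0,0,0]}' 0 60
python3 -m handwheel '{"delta_pos":[[0,0,-0.01],[0,0,-0.007],[0,0,0],[0,0,0]],"yaw":[0,0,0,0]}'
python3 -m handwheel '{"delta_pos":[[0,0,0],[0,0,0],[0,0,0],[0,0,0],[0,0,0]],"yaw":[0,0,0,0,0]}' 1 60
python3 -m handwheel '{"delta_pos":[[0,0,0],[0,0,0]],"yaw":[0,0]}'
python3 -m handwheel '{"delta_pos":[[0,0,0.01],[0,0,0.03],[0,0,0.04],[0,0,0.04],[0,0,0.03]],"yaw":[0,0,0,0,0]}'
python3 -m handwheel '{"delta_pos":[[0,0,0]],"yaw":[0]}'
```

```text
t: 30.5
eef_pos: [0.4649, 0.1661, 0.0623]
tcp_rot: [-2.001, -2.421, 0.002]
wrist_force: [1.0, 0.2, 0.2]
grip_width: 1.001
grasp_force: 0.0
t: 30.9
eef_pos: [0.4659, 0.1676, 0.0475]
tcp_rot: [1.999, 2.422, 0.001]
wrist_force: [-0.5, 0.6, -0.7]
grip_width: 1.0
grasp_force: 0.0
t: 31.4
eef_pos: [0.4656, 0.1679, 0.0473]
tcp_rot: [1.999, 2.423, 0.001]
wrist_force: [-1.6, -0.6, 12.1]
grip_width: 0.461
grasp_force: 60.3
t: 31.6
eef_pos: [0.4656, 0.1678, 0.0473]
tcp_rot: [1.999, 2.423, 0.001]
wrist_force: [-1.8, -0.5, 11.7]
grip_width: 0.457
grasp_force: 60.3
t: 32.1
eef_pos: [0.4653, 0.1678, 0.1996]
tcp_rot: [1.999, 2.423, 0.002]
wrist_force: [0.6, 0.2, -5.0]
grip_width: 0.457
grasp_force: 62.3
t: 32.2
eef_pos: [0.4669, 0.1682, 0.2008]
tcp_rot: [1.997, 2.42, 0.008]
wrist_force: [0.6, -0.2, -4.5]
grip_width: 0.457
grasp_force: 62.3
```

```bash
python3 -m handwheel '{"delta_pos":[[0.003,-0.015,0],[0.004,-0.03,0],[0.006,-0.04,0],[0.006,-0.04,0],[0.006,-0.04,0]],"yaw":[0,0,0,0,0]}'
python3 -m handwheel '{"delta_pos":[[0.006,-0.04,0],[0.006,-0.04,0],[0.006,-0.04,0],[0.006,-0.04,0],[0.006,-0.04,0]],"yaw":[0,0,0,0,0]}'
python3 -m handwheel '{"delta_pos":[[0.006,-0.04,0],[0.006,-0.04,0],[0.005,-0.03,0],[0.004,-0.02,0],[0.002,-0.011,0]],"yaw":[0,0,0,0,0]}'
python3 -m handwheel '{"delta_pos":[[0,0,0],[0,0,-0.03],[0,0,-0.03],[0,0,-0.03],[0,0,-0.02]],"yaw":[0,0,0,0,0]}'
python3 -m handwheel '{"delta_pos":[[0,0,-0.012],[0,0,-0.006],[0,0,0],[0,0,0]],"yaw":[0,0,0,0]}'
```

```text
t: 32.7
eef_pos: [0.4898, 0.0014, 0.1961]
tcp_rot: [-1.998, -2.423, 0.001]
wrist_force: [1.8, -0.4, -4.7]
grip_width: 0.46
grasp_force: 62.3
t: 33.2
eef_pos: [0.5198, -0.1986, 0.1959]
tcp_rot: [-1.999, -2.422, 0.001]
wrist_force: [1.4, 0.5, -4.0]
grip_width: 0.459
grasp_force: 62.3
t: 33.7
eef_pos: [0.543, -0.3396, 0.1956]
tcp_rot: [-2.0, -2.421, 0.0]
wrist_force: [0.1, 0.1, -4.2]
grip_width: 0.458
grasp_force: 62.3
t: 34.2
eef_pos: [0.5424, -0.3361, 0.0846]
tcp_rot: [-1.996, -2.422, -0.0]
wrist_force: [-0.4, 0.4, -4.6]
grip_width: 0.457
grasp_force: 62.1
t: 34.6
eef_pos: [0.5439, -0.3383, 0.0697]
tcp_rot: [1.998, 2.422, 0.0]
wrist_force: [0.1, 0.2, -4.0]
grip_width: 0.457
grasp_force: 62.1
```

```bash
python3 -m handwheel '{"delta_pos":[[0,0,-0.002],[0,0,-0.0015],[0,0,-0.001],[0,0,0]],"yaw":[0,0,0,0]}'
python3 -m handwheel '{"delta_pos":[[0,0,0],[0,0,0],[0,0,0],[0,0,0],[0,0,0]],"yaw":[0,0,0,0,0]}' 0
python3 -m handwheel '{"delta_pos":[[0,0,0.01],[0,0,0.03],[0,0,0.04],[0,0,0.04],[0,0,0.03]],"yaw":[0,0,0,0,0]}'
python3 -m handwheel '{"delta_pos":[[-0.03,-0.02,0],[-0.04,-0.03,0],[-0.04,-0.03,0],[-0.02,-0.01,0],[0,0,0]],"yaw":[0,0,0,0,0]}'
python3 -m handwheel '{"delta_pos":[[0,0,0],[0,0,0],[0,0,0]],"yaw":[0,0,0]}'
python3 - <<'E'
from h import *
T=cap('top')
cv2.imwrite('pics/z7.png',cv2.resize(T['color'][120:290,85:465],None,fx=2.1,fy=2.1,interpolation=2))
E
```

```text
t: 35.0
eef_pos: [0.5436, -0.3384, 0.0654]
tcp_rot: [1.999, 2.422, 0.0]
wrist_force: [-2.9, 2.8, 10.3]
grip_width: 0.458
grasp_force: 63.8
t: 35.5
eef_pos: [0.5434, -0.3383, 0.0643]
tcp_rot: [2.0, 2.423, 0.0]
wrist_force: [0.1, 0.0, -0.3]
grip_width: 1.0
grasp_force: 0.0
t: 36.0
eef_pos: [0.5437, -0.3385, 0.2177]
tcp_rot: [1.998, 2.421, 0.0]
wrist_force: [0.4, 0.5, -0.7]
grip_width: 1.0
grasp_force: 0.0
t: 36.5
eef_pos: [0.4108, -0.4298, 0.2151]
tcp_rot: [2.003, 2.42, -0.001]
wrist_force: [0.8, 0.7, 0.1]
grip_width: 1.0
grasp_force: 0.0
t: 36.8
eef_pos: [0.4143, -0.4277, 0.2144]
tcp_rot: [1.998, 2.424, 0.0]
wrist_force: [1.5, 0.2, -0.2]
grip_width: 1.0
grasp_force: 0.0
```

View pics/z7.png

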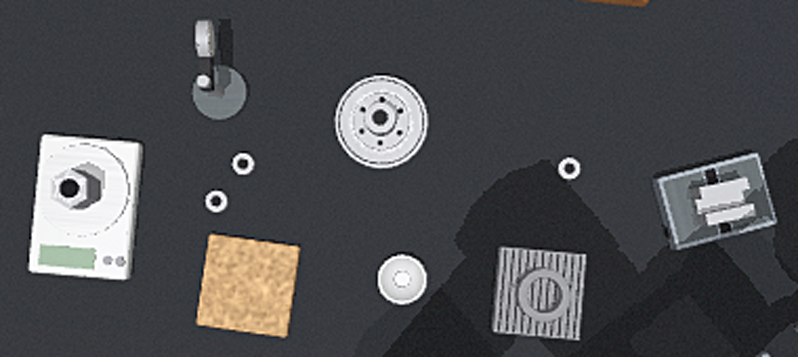

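All four parts stand centred on their stations: clevis at (725,200), ring (545,295), hub (381,120) and hex (70,188). The pad is empty and the dial has not moved.

```bash
python3 -c "
from rig import ctrl
print(ctrl.job_done())"
```

```text
the job is handed in; nothing more can be done
None
```

I handed the job in at about 37 s of the 144 s allowed. The final top view shows the hub on the turntable, the ring on the anvil, the coupling on the balance and the fork on the demagnetiser, each upright, released and centred, with the pad empty and the dial untouched; the hand-in call returned no verdict.

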